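# Close the curing box over a fresh print

### The arm

A 6-joint arm with a two-finger parallel gripper is mounted at the origin on the work surface. World frame = base frame: x ahead of the robot, y to its left, z up, the work surface at z = 0. Lengths are in m, angles in degrees, forces in N, time in s.
With the tool pointing down it reaches from about 0.375 to 0.9 m from the base axis. Payload 3.1 kg.
Tool frame: the origin (TCP) lies at the very end of the fingers, on their centre line; the grasp point (between the pads) lies 19 mm behind it; z points along the fingers, y is the direction in which the jaws open and shut (so a half turn about z gives the same grasp; the last joint's range is limited). The gripper opens to 87 mm and grips with 3 to 60 N. Pads are 19 mm wide; open, the fingers measure 117 mm over their backs; the gripper's body (75 mm by 190 mm) begins 51 mm behind the grasp point.
Start: joints at [59.616, 30.224, 82.088, -0, 67.689, -10.227], TCP at [0.215, 0.587, 0.223] pointing down, gripper open.
Joint ranges: [-176.69, 176.69], [-43.24, 126.21], [12.49, 139.97], [-82, 262], [0, 151.66], [-163.58, 163.58]. Speed limits (degrees/s): [159.86, 159.86, 180, 180, 180, 180].

### API

Orientations are given as a 3x3 rotation matrix whose columns are the frame's x, y, z axes.
In Python, from bench import env gives the robot as it stands. The module is installed in compiled form; this text tells all that it offers.
- The arm moves only by the tool apply_moves, never from a script. Its argument "increments" is text: rows parted by semicolons, each of 4 numbers parted by spaces: the shift along the world's x, y, z scaled (see below), then the turn about the world's z scaled (see below). In form: x y z spin; .... A call has 1 to 12 rows; each row shifts and turns the pose as measured when the row begins; what a row does not reach is not made up. The controller multiplies each number of a shift by 0.025 m and each number of a turn by 0.12 rad. A row lasts 1/8 s, in which the tool goes at most 62.5 mm and 10.7 degrees, less where a joint would pass 70% of its speed; a pose out of reach is approached as far as the arm can. A call with a number of a shift or a turn outside -1 to 1 is refused whole. A call with a gripper value outside its range is refused whole. "claw" is the opening, from 0 (shut) to 1 (fully open), set as the call begins (left out, the last holds). The fingers move at their own pace and stop on an object; the grip force is fixed at half the most. Time passes only in rows, so rows that do not move let the fingers close. It gives the time, the measured TCP pose, the force and the opening at its end, in the units of the state.
- env.get_state(): the state, without advancing time (a new reading comes with each control period).
- env.camera(name): name is "scene" or "top"; returns a dict with "image" (480x640x3 uint8, red, green, blue), "depth" (480x640 float32, m along the optical axis (not along the pixel's ray), 0 where there is no reading), "mtx" (3x3 intrinsics, pixels), "xyz" and "rotation" of the camera in the world. Camera axes: x right, y down, z forward; pixel columns grow to the right and rows downward; lengths in m; the calibration is good to about 2 mm. A picture is of the moment at which its call begins.
- env.job_done(): hands the job in, once; it reports no verdict.
The state is a dict: "t": time; "qpos": joint angles; "joint_vel": joint speeds; "tau": joint torques, N m; "tool_pos": TCP position; "tcp_rot": TCP orientation; "wrist_force": force on the tool from outside, world axes, zero at the start; "wrist_torque": the same for the moment, N m; "gripper_width": opening from 0.0 (shut) to 1.0 (fully open).
Only numpy, scipy, OpenCV 4.12 (cv2) and the standard library are available. Lean on these libraries where they do the work, as an engineer would, in place of code of your own. Each camera call takes 0.05 s, during which the arm holds its last target. There are 200 camera calls.

### The job

Close the heavy cover of the curing box so that the print inside can be cured: lower it by pushing against its orange lip, supporting it all the way down so that it never drops or slams, then press it gently until it clicks past its catch and is fully shut. Use a light hand on the cover, leave the print inside standing and the hammer and scraper beside the box where they lie, and let go at the end.

Things in the scene. Friction and masses are not known exactly. Their poses are not given: they have to be found in the camera images.
- curing_box: Grey open-topped box 180 (x) by 280 (y) by 140 mm high, fixed to the bench, standing at any of many places and yaws; origin at the centre of its underside, x from its front wall (robot side) to its back wall, where the cover is hinged, z up.
- cover_hinge (a point): Midpoint of the cover's hinge line, on the top of the box's back wall (90 mm behind the box's centre, 140 mm up). The hinge line runs along the box's y axis.
- cover_middle (a point): Centre of the upper face of the cover: a flat plate 280 mm wide, 12 mm thick and 215 mm from hinge to free edge, with an amber window and an orange lip along its front. Its underside passes through the hinge line.
- cover_lip (a point): Middle of the cover's free front edge, half-way through its thickness, 215 mm from the hinge. x: along the cover from lip to hinge; y: along the hinge line; z: out of its upper face. When shut, the cover lies level and its front 35 mm (the orange lip) overhangs the box's front wall, with only air below it down to the bench.
- cover (a joint): Cover angle, rad: 0 shut, about 1 at the start, 1.35 the stop. Weighs 0.7 to 1.0 kg. Wide open, strut and stiff hinge hold it; 1 to 2 N at the lip pushes it down. Somewhere from 0.85 to 0.45 rad (unknown) its weight takes over and it falls ever faster unless held up under the lip (up to 5 N). Fingers loosely astride the lip, pointing down and 30 to 45 degrees forward, can push and carry it.
- catch_nose (a point): Spring catch at the middle inside of the front wall, 132 mm above the bench. The lowered cover comes to rest on it at about 0.05 rad (lip 11 mm above shut); 6 to 17 N downward on the middle of the orange lip pushes it past. Pressed to within the last 2 mm it snaps in and stays shut at 0; less, and it springs back.
- print_centre (a point): Centre of a teal printed figure 62 mm tall and 48 mm wide, standing loose on the turntable inside the box; stays where it is.
- hammer_mid (a point): Bystander, to be left alone: middle of the hammer with a wooden handle lying beside the box.
- scraper_mid (a point): Bystander, to be left alone: middle of the scraper with a green handle lying beside the box.
Mind the look-alikes: they are no part of the job. What is shaped like the part that bears print_centre but black or purple is not meant.

How it is judged (in metres and radians):
On the way:
1. the cover has been lowered until it rests on its catch (value of joint cover below 0.08 rad), for 0.2 s.
At the end, for the whole second after the job is handed in: the cover is shut past its catch (within 0.015 rad, about 3 mm at the lip), at rest and let go, with the print still standing in the box (value of joint cover below 0.015 rad and velocity of joint cover between -0.02 and 0.02 rad/s and angle between print_centre's own z axis and vertical below 0.15 rad); the robot touches nothing.
It fails at once if the cover drops or slams: on its way down to the catch (above 0.06 rad) it closes faster than 0.7 rad/s, about 15 cm/s at the lip (velocity of joint cover below -0.7 rad/s and value of joint cover above 0.06 rad).
It fails at once if the cover is pushed or squeezed with more than 25 N (contact force between the fingers and cover above 25 N).
It fails at once if the print inside is knocked over or shifted by more than 20 mm (angle between print_centre's own z axis and vertical above 0.4 rad or distance of print_centre from where it was at the start of the episode above 0.02 m).
It fails at once if the hammer or the scraper is moved by more than 30 mm (distance of any of hammer_mid, scraper_mid from where it was at the start of the episode above 0.03 m).
It also fails if it takes over 72 s, if anything falls off the work surface, if the arm or the gripper's body presses on something with over 40 N, if the wrist force passes 120 N, or if a joint passes its speed limit or range.

## Working session

There is one attempt and no reset: what is moved stays moved. The work goes in short steps, Python scripts to look and compute and a tool call to move; the robot and the scene stay as the last step left them, time stands still between calls to the robot, and variables do not carry over. Pictures are saved under pics/ and viewed, about 8 in all and at most 12, crops included, and the job is handed in when it is done.

Besides the shell and the picture viewer there is one more tool, called after "Emit:" by a JSON object that holds its "fn" and its "kwargs", one argument or row to a line. apply_moves: Moves the arm, as the interface text tells. Its arguments: {"type":"object","properties":{"increments":{"type":"string"},"claw":{"type":"number"}},"required":["increments"]}

```bash
mkdir -p pics; cat > h.py <<'E'
from bench import env
import numpy as np, cv2
def shot(n,f):
    c=env.camera(n); cv2.imwrite('pics/'+f+'.png',c['image'][:,:,::-1]); np.savez('pics/'+f+'.npz',**c); return c
def pts(c):
    v,u=np.mgrid[:480,:640]; d=c['depth']; K=c['mtx']
    p=np.stack([(u-K[0,2])/K[0,0]*d,(v-K[1,2])/K[1,1]*d,d],-1)
    return p@np.array(c['rotation']).T+c['xyz']
E
python3 - <<'E'
from h import *
for n in('scene','top'):
    c=shot(n,n+'1'); print(c['xyz'],c['rotation'])
s=env.get_state(); print(s['t'],s['tool_pos'],s['tcp_rot'],s['gripper_width'])
E
```

```text
[ 0.97955221 -0.02806122  1.19291177] [[ 0.20703795  0.93110127 -0.30030935]
 [ 0.9783301  -0.19777816  0.06127001]
 [-0.00234605 -0.3064869  -0.95187199]]
[0.56400041 0.06051633 0.89988601] [[ 0.00467656 -0.99604938  0.08867787]
 [-0.99937056 -0.00777373 -0.03461293]
 [ 0.03516554 -0.08846018 -0.99545878]]
0.1 [0.2149857  0.58612637 0.22165367] [[-9.38757700e-01  3.44576472e-01 -1.01763302e-03]
 [ 3.44577802e-01  9.38756094e-01 -1.77060490e-03]
 [ 3.45200411e-04 -2.01282273e-03 -9.99997915e-01]] 0.9997935343318627
```

View pics/scene1.png

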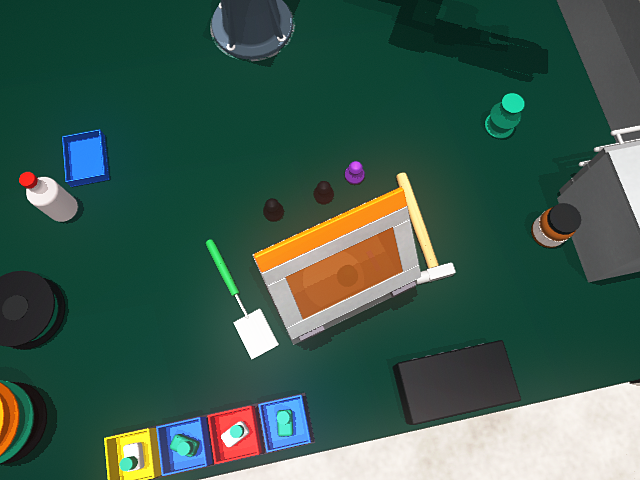

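View pics/top1.png

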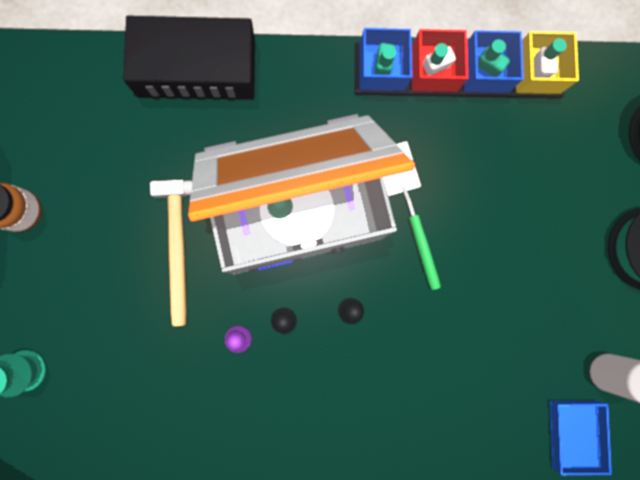

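The scene view shows the cover open with its orange lip from (255,258) to (408,198). The hammer is at its right and the scraper at its left. In the top view the real print is the teal one inside the box at (280,207). The black and purple look-alikes stand in front of the box at (284,320), (351,311) and (237,339). Next I measure the cover.

```bash
cat > meas.py <<'E'
from h import *
def cover(f):
    c=dict(np.load('pics/'+f+'.npz')); P=pts(c); h=cv2.cvtColor(c['image'],cv2.COLOR_RGB2HSV)
    m=(h[...,0]<24)&(h[...,1]>200)&(h[...,2]>90)&(c['depth']>0)&(P[...,2]>.14)&(P[...,0]<.8)&(P[...,0]>.35)&(abs(P[...,1])<.35)
    return P,m,h
if __name__=='__main__':
    P,m,h=cover('scene1')
    Q=P[m]
    for _ in range(6):
        c=Q.mean(0); n=np.linalg.svd(Q-c,full_matrices=False)[2][2]; n*=np.sign(n[2]); r=(Q-c)@n; Q=Q[abs(r)<max(.003,1.5*r.std())]
    n/=np.linalg.norm(n); th=np.arccos(n[2]); xb=n[:2]/np.linalg.norm(n[:2]); yaw=np.degrees(np.arctan2(xb[1],xb[0]))
    print('n',n,'theta',th,'yaw',yaw,len(Q),r.std())
    al=np.r_[-xb*np.cos(th),np.sin(th)]  # hinge->lip
    yb=np.array([-xb[1],xb[0],0])
    lo=(P[m&(h[...,0]>13)]); s=lo@yb; print('y ext of orange',np.percentile(s,[1,99]),'along',np.percentile(lo@al,[1,50,99]),'z',np.percentile(lo[:,2],[1,99]))
    ymid=np.percentile(s,[1,99]).mean()
    # hinge: plane offset 12mm below upper face, z=.14
    d=c@n-.012; xh=(d-.14*n[2])/np.linalg.norm(n[:2])
    H=np.r_[xb*xh,.14]+yb*ymid; print('hinge',H,'lip mid',H+al*.215+n*.006, 'along hinge',H@al,'box c',H[:2]-xb*.09)
    c=dict(np.load('pics/top1.npz')); P=pts(c)
    # rim of box, heights ~.14, in box frame
    L=(P-H)@np.c_[np.r_[xb,0],yb,[0,0,1]]
    k=(abs(P[...,2]-.14)<.004)&(abs(L[...,1])<.2)&(L[...,0]<-.02)&(L[...,0]>-.25); print('rim',k.sum(),np.percentile(L[k],[1,99],axis=0))
    for nm,pix in dict(scr=(225,265),scrb=(258,330),ham=(420,225),hh=(440,272),blk1=(273,209),blk2=(323,190),pur=(355,172)).items():
        S=pts(dict(np.load('pics/scene1.npz')))[pix[1],pix[0]]; print(nm,S,(S-H)@np.c_[np.r_[xb,0],yb,[0,0,1]])
E
python3 meas.py
```

```text
n [0.79842367 0.19684801 0.56900835] theta 0.9654968751966959 yaw 13.84982405974917 3625 0.0012133653579090658
y ext of orange [-0.24796248  0.0233722 ] along [-0.15413332 -0.13407361 -0.1179873 ] z [0.29313809 0.32266743]
hinge [0.79090049 0.07933549 0.14      ] lip mid [0.67691099 0.05123186 0.32021538] along hinge -0.3326247421112548 box c [0.7035171  0.05779148]
rim 1135 [[-0.1761331  -0.13951436 -0.00382231]
 [-0.09050875  0.13936314  0.00234557]]
scr [ 0.62899672 -0.16771654  0.01985557] [-0.21633545 -0.20111318 -0.12014443]
scrb [ 0.78235794 -0.12253711  0.00547123] [-0.05661802 -0.19395856 -0.13452877]
ham [0.63071201 0.27463009 0.02857878] [-0.10878204  0.22796227 -0.11142122]
hh [0.74296636 0.29073589 0.02149468] [ 0.00406406  0.21672861 -0.11850532]
blk1 [ 0.5345517  -0.03985918  0.05374895] [-0.27742839 -0.05436504 -0.08625105]
blk2 [0.51508661 0.07733318 0.05845226] [-0.2682743   0.06407964 -0.08154774]
pur [0.48554977 0.15758127 0.05449887] [-0.27774279  0.1490651  -0.08550113]
```

Emit:
{"fn": "apply_moves", "kwargs": {
  "increments": "0 0 0.5 0; 0.5 1 0 0; 0.5 1 0 0; 0.5 1 0 0; 0.5 1 0 0"
}}

```text
t: 0.72
tool_pos: [0.2651, 0.6871, 0.2377]
tcp_rot: [[-0.939, 0.344, -0.002], [0.344, 0.939, -0.003], [0.001, -0.003, -1.0]]
wrist_force: [0.4, 0.0, 1.5]
gripper_width: 0.999
```

Emit:
{"fn": "apply_moves", "kwargs": {
  "increments": "0.36 0.94 0 0; 0.36 0.94 0 0; 0.36 0.94 0 0; 0.36 0.94 0 0; 0.36 0.94 0 0; 0.36 0.94 0 0; 0.36 0.94 0 0; 0.36 0.94 0 0; 0.36 0.94 0 0; 0.36 0.94 0 0"
}}

```text
t: 1.98
tool_pos: [0.3409, 0.8851, 0.227]
tcp_rot: [[-0.939, 0.344, 0.012], [0.345, 0.938, 0.034], [0.0, 0.036, -0.999]]
wrist_force: [-0.2, -0.5, 0.1]
gripper_width: 1.0
```

Emit:
{"fn": "apply_moves", "kwargs": {
  "increments": "0.36 0.94 0 0; 0.36 0.94 0 0; 0.36 0.94 0 0; 0.36 0.94 0 0; 0.36 0.94 0 0; 0.36 0.94 0 0; 0.36 0.94 0 0; 0.36 0.94 0 0"
}}

```text
t: 2.98
tool_pos: [0.3599, 0.9348, 0.1908]
tcp_rot: [[-0.939, 0.339, 0.064], [0.345, 0.924, 0.165], [-0.003, 0.177, -0.984]]
wrist_force: [0.2, 0.4, 0.5]
gripper_width: 1.001
```

```bash
python3 -c "
from h import *
print(env.get_state())"
```

```text
{'t': 2.975, 'qpos': array([62.22484046, 65.26043013, 12.55287118,  1.17229476, 92.03353918,
       -7.46645934]), 'joint_vel': array([  0.14580401,   2.76846958,   0.05706879,   0.82697678,
       -10.43826631,   0.06674931]), 'tau': array([-3.27704038e-03, -7.09123349e+01, -2.32387859e+01,  1.31113892e-01,
       -4.66107382e-01,  1.25663693e-02]), 'tool_pos': array([0.35985499, 0.93484168, 0.19081698]), 'tcp_rot': array([[-0.9386163 ,  0.33896728,  0.06403613],
       [ 0.34494921,  0.9239229 ,  0.16545851],
       [-0.00307943,  0.17739126, -0.98413559]]), 'wrist_force': array([0.15435405, 0.38104901, 0.45799212]), 'wrist_torque': array([-0.12520024,  0.02276633, -0.00279325]), 'gripper_width': 1.0006791815454763}
```

The tilt builds up as the arm stretches past its reach, which the interface text allows for. I'll continue to about 35 degrees.

Emit:
{"fn": "apply_moves", "kwargs": {
  "increments": "0.36 0.94 0.3 0; 0.36 0.94 0.3 0; 0.36 0.94 0.3 0; 0.36 0.94 0.3 0; 0.36 0.94 0.3 0; 0.36 0.94 0.3 0; 0.36 0.94 0.3 0; 0.36 0.94 0.3 0; 0.36 0.94 0.3 0; 0.36 0.94 0.3 0; 0.36 0.94 0.3 0; 0.36 0.94 0.3 0"
}}

```text
t: 4.47
tool_pos: [0.3811, 0.9912, 0.2246]
tcp_rot: [[-0.938, 0.317, 0.139], [0.346, 0.866, 0.36], [-0.006, 0.386, -0.922]]
wrist_force: [-0.5, -0.6, 0.0]
gripper_width: 0.997
```

```bash
python3 -c "
from h import *
print(env.get_state()['qpos'])"
```

```text
[62.22516341 64.34940675 12.55066193  2.61011213 80.5367071  -7.52699141]
```

Emit:
{"fn": "apply_moves", "kwargs": {
  "increments": "0.36 0.94 0.5 0; 0.36 0.94 0.5 0; 0.36 0.94 0.5 0; 0.36 0.94 0.5 0; 0.36 0.94 0.5 0; 0.36 0.94 0.5 0; 0.36 0.94 0.5 0; 0.36 0.94 0.5 0; 0.36 0.94 0.5 0; 0.36 0.94 0.5 0; 0.36 0.94 0.5 0; 0.36 0.94 0.5 0"
}}

```text
t: 5.98
tool_pos: [0.3973, 1.0342, 0.3089]
tcp_rot: [[-0.938, 0.277, 0.209], [0.347, 0.764, 0.543], [-0.009, 0.582, -0.813]]
wrist_force: [-0.8, 0.7, -0.1]
gripper_width: 0.998
```

Emit:
{"fn": "apply_moves", "kwargs": {
  "increments": "0.36 0.94 0.5 0; 0.36 0.94 0.5 0; 0.36 0.94 0.5 0; 0.36 0.94 0.5 0; 0.36 0.94 0.5 0; 0.36 0.94 0.5 0; 0.36 0.94 0.5 0; 0.36 0.94 0.5 0; 0.36 0.94 0.5 0"
}}

```text
t: 7.1
tool_pos: [0.4083, 1.0634, 0.363]
tcp_rot: [[-0.937, 0.239, 0.254], [0.349, 0.665, 0.66], [-0.011, 0.707, -0.707]]
wrist_force: [-0.4, 0.7, 1.1]
gripper_width: 1.003
```

Tilt is now 45° with the jaw axis in the tilt plane. I'll bring the arm round to the box, turning the tool by -55° so it faces along the box's x axis.

Emit:
{"fn": "apply_moves", "kwargs": {
  "increments": "-0.35 -1 0.25 0; -0.35 -1 0.25 0; -0.35 -1 0.25 0; -0.35 -1 0.25 0; -0.35 -1 0.25 0; -0.35 -1 0.25 0; -0.35 -1 0.25 0; -0.35 -1 0.25 0; -0.35 -1 0.25 0; -0.35 -1 0.25 0; -0.35 -1 0.25 0; -0.35 -1 0.25 0",
  "claw": 0.6
}}

```text
t: 8.6
tool_pos: [0.3009, 0.7551, 0.4398]
tcp_rot: [[-0.937, 0.237, 0.258], [0.35, 0.66, 0.665], [-0.012, 0.713, -0.701]]
wrist_force: [0.5, -0.5, -0.2]
gripper_width: 0.598
```

Emit:
{"fn": "apply_moves", "kwargs": {
  "increments": "-0.35 -1 0 0; -0.35 -1 0 0; -0.35 -1 0 0; -0.35 -1 0 0; 0.3 -1 0 -0.7; 0.3 -1 0 -0.7; 0.3 -1 0 -0.7; 0.3 -1 0 -0.7; 0.3 -1 0 -0.7; 0.3 -1 0 -0.7; 0.3 -1 0 -0.7; 0.3 -1 0 -0.7"
}}

```text
t: 10.1
tool_pos: [0.3258, 0.4445, 0.4517]
tcp_rot: [[-0.495, 0.59, 0.637], [0.869, 0.346, 0.355], [-0.011, 0.729, -0.684]]
wrist_force: [-0.3, -0.5, -0.1]
gripper_width: 0.598
```

Emit:
{"fn": "apply_moves", "kwargs": {
  "increments": "0.5 -1 0 -0.2; 0.5 -1 0 -0.2; 0.5 -1 0 -0.2; 0.5 -1 0 -0.2; 0.5 -1 0 -0.2; 0.5 -1 0 -0.2; 0.5 -1 0 -0.2; 0.5 -1 0 -0.2; 0.5 -1 0 -0.2; 0.5 -1 0 -0.2; 0.5 -1 0 -0.2; 0.5 -1 0 0",
  "claw": 0.5
}}

```text
t: 11.6
tool_pos: [0.4773, 0.1362, 0.4629]
tcp_rot: [[-0.248, 0.642, 0.726], [0.969, 0.172, 0.178], [-0.011, 0.747, -0.665]]
wrist_force: [0.3, 0.3, -0.5]
gripper_width: 0.502
```

```bash
cat > plan.py <<'E'
from h import *
import sys
H=np.array([.7909,.0793,.14]); ya=np.radians(13.85); xb=np.array([np.cos(ya),np.sin(ya),0]); yb=np.array([-xb[1],xb[0],0]); Z=np.array([0,0,1.])
def target(R,th,e,w):   # lower-finger carry: lip bottom edge on lower finger's inner face, e behind tips
    B=H+.215*(-xb*np.cos(th)+Z*np.sin(th)); d=R[:,2]; j=R[:,1]
    return B+e*d+w/2*j
def info():
    s=env.get_state(); R=s['tcp_rot']; print('t',s['t'],'pos',s['tool_pos'].round(4),'tilt',np.degrees(np.arccos(-R[2,2])).round(1),'az z,y',np.degrees(np.arctan2(R[1,2],R[0,2])).round(1),np.degrees(np.arctan2(R[1,1],R[0,1])).round(1),'F',s['wrist_force'].round(1),'w',s['gripper_width'])
    return s
E
python3 - <<'E'
from plan import *
s=info();R=s['tcp_rot']
for e in(-.08,.015):
  T=target(R,.965,e,.012); print(e,T,((T-s['tool_pos'])/.025).round(2))
E
```

```text
t 11.6 pos [0.4773 0.1362 0.4629] tilt 48.3 az z,y 13.8 15.0 F [ 0.3  0.3 -0.5] w 0.5016540488362891
-0.08 [0.6178472  0.03677959 0.3744041 ] [ 5.62 -3.98 -3.54]
0.015 [0.68677033 0.05369877 0.31125077] [ 8.38 -3.3  -6.06]
```

Emit:
{"fn": "apply_moves", "kwargs": {
  "increments": "0.9 -0.7 -0.5 0; 0.9 -0.7 -0.5 0; 0.9 -0.7 -0.6 0; 0.9 -0.7 -0.6 0; 0.9 -0.7 -0.6 0; 0.9 -0.6 -0.6 0; 0 0 0 0"
}}

```text
t: 12.48
tool_pos: [0.6183, 0.0255, 0.3827]
tcp_rot: [[-0.239, 0.631, 0.738], [0.971, 0.171, 0.168], [-0.02, 0.757, -0.653]]
wrist_force: [-0.5, 0.4, 1.0]
gripper_width: 0.498
```

```bash
python3 - <<'E'
from plan import *
s=info();R=s['tcp_rot']
for e in(-.02,.015):
  T=target(R,.965,e,.012); print(e,T,((T-s['tool_pos'])/.025).round(2))
c=shot('scene','s2'); a=c['image'][100:400,180:480]; t=shot('top','t2')['image'][80:380,130:530]
cv2.imwrite('pics/b2.png',np.hstack([cv2.resize(a,(400,400)),cv2.resize(t,(400,400))])[:,:,::-1])
E
```

```text
t 12.475 pos [0.6183 0.0255 0.3827] tilt 49.2 az z,y 12.8 15.1 F [-0.5  0.4  1. ] w 0.49810723521695915
-0.02 [0.66105029 0.04766249 0.33434466] [ 1.71  0.89 -1.93]
0.015 [0.68689568 0.05353535 0.31148584] [ 2.74  1.12 -2.85]
```

View pics/b2.png

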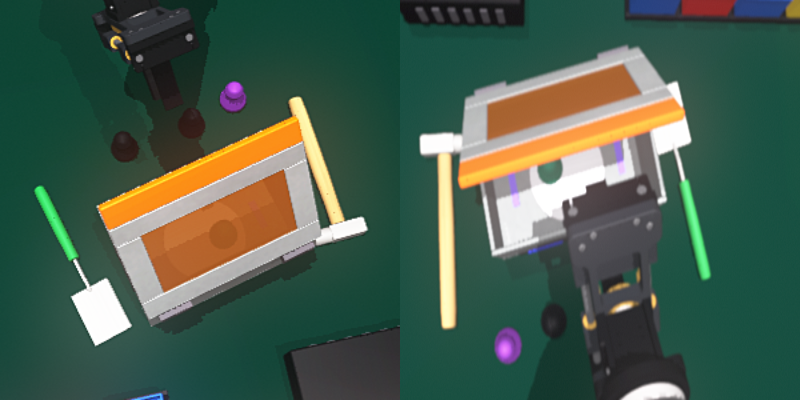

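Crop: the gripper (165,90) is in line with the middle of the orange lip, and the jaws are ready to straddle it. I'm inserting now.

Emit:
{"fn": "apply_moves", "kwargs": {
  "increments": "0.6 0.3 -0.65 0; 0.6 0.3 -0.65 0; 0.6 0.3 -0.65 0; 0.5 0.15 -0.55 0; 0.4 0.1 -0.4 0; 0 0 0 0"
}}

```text
t: 13.32
tool_pos: [0.6826, 0.0621, 0.3186]
tcp_rot: [[-0.246, 0.619, 0.746], [0.969, 0.178, 0.172], [-0.026, 0.765, -0.644]]
wrist_force: [-0.1, 0.5, 0.2]
gripper_width: 0.5
```

```bash
cat > look.py <<'E'
from plan import *
from meas import cover
def theta(tag):
    shot('scene',tag); P,m,h=cover(tag); L=(P-H)@np.c_[xb,yb,Z]
    k=m&(abs(L[...,1])<.145)&(abs(L[...,1])>.07)&(L[...,0]<.02); Q=L[k]
    k=m&(abs(L[...,1])>.07)&(abs(L[...,1])<.145)&(h[...,0]>13); q=L[k]  # lip only
    r=np.hypot(q[:,0],q[:,2]); q=q[(r>.17)&(r<.23)]
    a=np.arctan2(q[:,2],-q[:,0]); r=np.hypot(q[:,0],q[:,2]); a=a-np.arcsin(.012/r)
    print('theta',np.median(a).round(4),len(q)); return np.median(a)
def rel(s):
    R=s['tcp_rot'];d,j=R[:,2],R[:,1]; print('R lin d,j in u,z',(d@xb).round(3),d[2].round(3),(j@xb).round(3),j[2].round(3))
if __name__=='__main__':
    import sys
    s=info(); th=theta(sys.argv[1]); R=s['tcp_rot']
    B=H+.215*(-xb*np.cos(th)+Z*np.sin(th)); v=B-s['tool_pos']; T=B+.012*(xb*np.sin(th)+Z*np.cos(th))-s['tool_pos']
    print('bottom edge in tool x,y,z mm',(R.T@v*1e3).round(1),'top edge',(R.T@T*1e3).round(1))
    for a in sys.argv[2:]:
        t,e,w=map(float,a.split(',')); print(a,((target(R,t,e,w)-s['tool_pos'])/.025).round(2))
E
python3 look.py s3 0.965,.015,.012
```

```text
t 13.325 pos [0.6826 0.0621 0.3186] tilt 49.9 az z,y 13.0 16.0 F [-0.1  0.5  0.2] w 0.499528010534647
theta 0.9654 1450
bottom edge in tool x,y,z mm [ -9.1 -10.   -8.7] top edge [-9.3  1.6 -5.6]
0.965,.015,.012 [ 0.17 -0.34 -0.28]
```

Emit:
{"fn": "apply_moves", "kwargs": {
  "increments": "0.25 -0.35 -0.4 0; 0.1 0 -0.1 0; 0 0 0 0",
  "claw": 0.25
}}

```text
t: 13.75
tool_pos: [0.6902, 0.0542, 0.3105]
tcp_rot: [[-0.247, 0.614, 0.749], [0.969, 0.18, 0.172], [-0.029, 0.768, -0.639]]
wrist_force: [-0.6, 0.6, -0.4]
gripper_width: 0.282
```

```bash
python3 look.py s4 .85,.018,.016
```

```text
t 13.75 pos [0.6902 0.0542 0.3105] tilt 50.3 az z,y 12.9 16.3 F [-0.6  0.6 -0.4] w 0.2822916583019665
theta 0.9651 1458
bottom edge in tool x,y,z mm [  0.2  -7.1 -18.4] top edge [ -0.    4.5 -15.1]
.85,.018,.016 [-0.75 -0.17 -0.57]
```

Emit:
{"fn": "apply_moves", "kwargs": {
  "increments": "-0.13 -0.03 -0.1 0; -0.13 -0.03 -0.1 0; -0.13 -0.03 -0.1 0; -0.13 -0.03 -0.1 0; -0.12 -0.03 -0.1 0; -0.12 -0.03 -0.1 0; 0 0 0 0"
}}

```text
t: 14.68
tool_pos: [0.6699, 0.0497, 0.2964]
tcp_rot: [[-0.247, 0.612, 0.751], [0.969, 0.18, 0.172], [-0.029, 0.77, -0.637]]
wrist_force: [0.6, 0.1, 0.6]
gripper_width: 0.249
```

```bash
python3 look.py s5 .85,.018,.018 .75,.018,.018
```

```text
t 14.675 pos [0.6699 0.0497 0.2964] tilt 50.4 az z,y 12.9 16.4 F [0.6 0.1 0.6] w 0.24927915318309132
theta 0.8783 1489
bottom edge in tool x,y,z mm [ -0.4  -1.1 -15.6] top edge [ -0.7  10.7 -13.4]
.85,.018,.018 [0.09 0.01 0.03]
.75,.018,.018 [-0.51 -0.14 -0.57]
```

Emit:
{"fn": "apply_moves", "kwargs": {
  "increments": "0 0 0 0; -0.1 -0.03 -0.11 0; -0.1 -0.03 -0.11 0; -0.1 -0.03 -0.11 0; 0 0 0 0",
  "claw": 0.2
}}

```text
t: 15.35
tool_pos: [0.6621, 0.0475, 0.2876]
tcp_rot: [[-0.248, 0.612, 0.751], [0.968, 0.18, 0.173], [-0.03, 0.77, -0.637]]
wrist_force: [0.8, -0.2, -0.5]
gripper_width: 0.198
```

```bash
python3 look.py s6 .75,.018,.018 .7,.018,.018 .7,.018,.012
```

```text
t 15.35 pos [0.6621 0.0475 0.2876] tilt 50.4 az z,y 12.9 16.4 F [ 0.8 -0.2 -0.5] w 0.19814810943327385
theta 0.8104 1489
bottom edge in tool x,y,z mm [ -0.   -3.6 -17.2] top edge [ -0.3   8.4 -15.8]
.75,.018,.018 [-0.2  -0.04 -0.22]
.7,.018,.018 [-0.47 -0.11 -0.54]
.7,.018,.012 [-0.55 -0.13 -0.64]
```

Emit:
{"fn": "apply_moves", "kwargs": {
  "increments": "-0.1 -0.025 -0.12 0; -0.1 -0.025 -0.12 0; -0.1 -0.025 -0.12 0; -0.1 -0.025 -0.12 0; -0.1 -0.025 -0.12 0; 0 0 0 0",
  "claw": 0.18
}}

```text
t: 16.15
tool_pos: [0.6486, 0.044, 0.2713]
tcp_rot: [[-0.248, 0.613, 0.751], [0.968, 0.18, 0.172], [-0.03, 0.77, -0.638]]
wrist_force: [-0.3, 0.6, -0.5]
gripper_width: 0.179
```

```bash
python3 look.py s7 .6,.018,.015 .6,.018,.007
```

```text
t 16.15 pos [0.6486 0.044  0.2713] tilt 50.4 az z,y 12.9 16.4 F [-0.3  0.6 -0.5] w 0.17902463778501398
theta 0.7036 1491
bottom edge in tool x,y,z mm [  0.1  -5.  -18.4] top edge [ -0.3   7.  -18.2]
.6,.018,.015 [-0.48 -0.11 -0.62]
.6,.018,.007 [-0.57 -0.14 -0.75]
```

Emit:
{"fn": "apply_moves", "kwargs": {
  "increments": "-0.09 -0.02 -0.12 0; -0.09 -0.02 -0.12 0; -0.09 -0.02 -0.12 0; -0.09 -0.02 -0.12 0; -0.09 -0.02 -0.12 0; 0 0 0 0"
}}

```text
t: 16.95
tool_pos: [0.6368, 0.0413, 0.2554]
tcp_rot: [[-0.247, 0.612, 0.751], [0.968, 0.18, 0.172], [-0.03, 0.77, -0.638]]
wrist_force: [0.5, -0.9, 0.1]
gripper_width: 0.183
```

```bash
python3 look.py s8 .5,.015,.015 .5,.015,.017
```

```text
t 16.95 pos [0.6368 0.0413 0.2554] tilt 50.4 az z,y 12.9 16.4 F [ 0.5 -0.9  0.1] w 0.1832244626903721
theta 0.596 1474
bottom edge in tool x,y,z mm [  0.   -8.2 -18.2] top edge [ -0.3   3.7 -19.3]
.5,.015,.015 [-0.53 -0.13 -0.65]
.5,.015,.017 [-0.51 -0.12 -0.61]
```

The weight is now on the lower finger, and the change-over was smooth. I'm opening slightly for the growing angle and carrying the cover down.

Emit:
{"fn": "apply_moves", "kwargs": {
  "increments": "0 0 0 0; -0.09 -0.02 -0.1 0; -0.09 -0.02 -0.1 0; -0.09 -0.02 -0.1 0; -0.09 -0.02 -0.1 0; 0 0 0 0",
  "claw": 0.25
}}

```text
t: 17.75
tool_pos: [0.6275, 0.0391, 0.2451]
tcp_rot: [[-0.248, 0.612, 0.751], [0.968, 0.181, 0.172], [-0.031, 0.77, -0.637]]
wrist_force: [-1.0, 0.3, 0.4]
gripper_width: 0.25
```

```bash
python3 look.py s9 .5,.015,.022 .4,.015,.022 .3,.015,.022
```

```text
t 17.75 pos [0.6275 0.0391 0.2451] tilt 50.4 az z,y 12.9 16.5 F [-1.   0.3  0.4] w 0.2503541788400587
theta 0.533 1446
bottom edge in tool x,y,z mm [ -0.1  -7.5 -15.7] top edge [ -0.5   4.3 -17.5]
.5,.015,.022 [-0.07 -0.02 -0.12]
.4,.015,.022 [-0.43 -0.11 -0.9 ]
.3,.015,.022 [-0.72 -0.18 -1.7 ]
```

Emit:
{"fn": "apply_moves", "kwargs": {
  "increments": "0 0 0 0; -0.07 -0.02 -0.11 0; -0.07 -0.02 -0.11 0; -0.07 -0.02 -0.11 0; 0 0 0 0",
  "claw": 0.21
}}

```text
t: 18.42
tool_pos: [0.6219, 0.0375, 0.2362]
tcp_rot: [[-0.248, 0.612, 0.751], [0.968, 0.181, 0.172], [-0.031, 0.77, -0.637]]
wrist_force: [-0.9, -0.3, -1.0]
gripper_width: 0.211
```

```bash
python3 look.py s10 .4,.013,.018 .4,.013,.022
```

```text
t 18.425 pos [0.6219 0.0375 0.2362] tilt 50.4 az z,y 12.9 16.5 F [-0.9 -0.3 -1. ] w 0.21125321235288808
theta 0.4704 1374
bottom edge in tool x,y,z mm [  0.3 -10.2 -14.3] top edge [ -0.1   1.5 -17. ]
.4,.013,.018 [-0.32 -0.07 -0.55]
.4,.013,.022 [-0.27 -0.05 -0.49]
```

Emit:
{"fn": "apply_moves", "kwargs": {
  "increments": "-0.06 -0.015 -0.11 0; -0.06 -0.015 -0.11 0; -0.06 -0.015 -0.11 0; -0.06 -0.015 -0.11 0; -0.06 -0.015 -0.11 0; 0 0 0 0"
}}

```text
t: 19.23
tool_pos: [0.6141, 0.0353, 0.2216]
tcp_rot: [[-0.247, 0.612, 0.751], [0.968, 0.181, 0.171], [-0.031, 0.77, -0.637]]
wrist_force: [-0.4, -0.2, -1.2]
gripper_width: 0.211
```

```bash
python3 look.py s11 .3,.012,.018 .2,.012,.020
```

```text
t 19.225 pos [0.6141 0.0353 0.2216] tilt 50.4 az z,y 12.8 16.5 F [-0.4 -0.2 -1.2] w 0.21132802124907127
theta 0.3901 940
bottom edge in tool x,y,z mm [  0.5 -10.5 -12.9] top edge [  0.1   1.  -16.5]
.3,.012,.018 [-0.32 -0.06 -0.75]
.2,.012,.020 [-0.51 -0.1  -1.55]
```

Emit:
{"fn": "apply_moves", "kwargs": {
  "increments": "-0.05 -0.01 -0.11 0; -0.05 -0.01 -0.11 0; -0.05 -0.01 -0.11 0; -0.05 -0.01 -0.11 0; -0.05 -0.01 -0.11 0; -0.05 -0.01 -0.11 0; 0 0 0 0"
}}

```text
t: 20.15
tool_pos: [0.6063, 0.0336, 0.2041]
tcp_rot: [[-0.247, 0.611, 0.752], [0.968, 0.182, 0.171], [-0.032, 0.77, -0.637]]
wrist_force: [-0.5, 0.3, -0.9]
gripper_width: 0.21
```

```bash
python3 look.py s12 .2,.012,.022 .12,.012,.022
```

```text
t 20.15 pos [0.6063 0.0336 0.2041] tilt 50.4 az z,y 12.8 16.5 F [-0.5  0.3 -0.9] w 0.21038845145244092
theta 0.296 372
bottom edge in tool x,y,z mm [  0.3 -10.9 -11.1] top edge [ -0.    0.1 -15.7]
.2,.012,.022 [-0.17 -0.03 -0.82]
.12,.012,.022 [-0.28 -0.05 -1.5 ]
```

Emit:
{"fn": "apply_moves", "kwargs": {
  "increments": "0 0 0 0; -0.03 0 -0.11 0; -0.03 0 -0.11 0; -0.03 0 -0.11 0; -0.03 0 -0.11 0; -0.03 -0.01 -0.11 0; -0.03 -0.01 -0.11 0; 0 0 0 0",
  "claw": 0.25
}}

```text
t: 21.2
tool_pos: [0.6018, 0.0329, 0.1867]
tcp_rot: [[-0.247, 0.611, 0.752], [0.968, 0.182, 0.171], [-0.032, 0.77, -0.637]]
wrist_force: [-0.4, -0.6, -0.3]
gripper_width: 0.249
```

```bash
python3 look.py s13 .12,.011,.023 .05,.01,.023
```

```text
t 21.2 pos [0.6018 0.0329 0.1867] tilt 50.5 az z,y 12.8 16.6 F [-0.4 -0.6 -0.3] w 0.24919653376893658
theta 0.1975 97
bottom edge in tool x,y,z mm [  0.  -13.7  -9.6] top edge [ -0.4  -3.1 -15.2]
.12,.011,.023 [-0.11 -0.03 -0.76]
.05,.01,.023 [-0.19 -0.05 -1.34]
```

Emit:
{"fn": "apply_moves", "kwargs": {
  "increments": "-0.01 0 -0.11 0; -0.01 0 -0.11 0; -0.01 0 -0.11 0; -0.01 0 -0.11 0; -0.01 0 -0.11 0; -0.01 0 -0.11 0; 0 0 0 0"
}}

```text
t: 22.12
tool_pos: [0.5995, 0.0326, 0.1685]
tcp_rot: [[-0.246, 0.613, 0.751], [0.969, 0.182, 0.17], [-0.032, 0.769, -0.638]]
wrist_force: [-1.5, -0.8, -1.2]
gripper_width: 0.25
```

```bash
python3 look.py s14 .12,.011,.023 .05,.011,.023; python3 - <<'E'
from plan import *
a=dict(np.load('pics/s14.npz'))['image'][100:400,180:480]; t=shot('top','t14')['image'][80:380,130:530]
cv2.imwrite('pics/b14.png',np.hstack([cv2.resize(a,(400,400)),cv2.resize(t,(400,400))])[:,:,::-1])
P=pts(dict(np.load('pics/t14.npz'))); L=(P-H)@np.c_[xb,yb,Z]
h=cv2.cvtColor(dict(np.load('pics/t14.npz'))['image'],cv2.COLOR_RGB2HSV)
k=(h[...,0]>10)&(h[...,0]<24)&(h[...,1]>200)&(h[...,2]>150)&(abs(L[...,1])<.14)&(abs(L[...,1])>.06)&(L[...,2]>-.05)&(L[...,0]<-.15); q=L[k]
print(len(q),np.median(np.arctan2(q[:,2],-q[:,0])-np.arcsin(.012/np.hypot(q[:,0],q[:,2]))))
E
```

```text
t 22.125 pos [0.5995 0.0326 0.1685] tilt 50.3 az z,y 12.7 16.5 F [-1.5 -0.8 -1.2] w 0.24952352661785426
theta 0.112 101
bottom edge in tool x,y,z mm [ -0.2 -14.   -9.9] top edge [ -0.6  -4.  -16.5]
.12,.011,.023 [-0.02 -0.02 -0.04]
.05,.011,.023 [-0.07 -0.03 -0.64]
1 0.06936300048933036
```

View pics/b14.png

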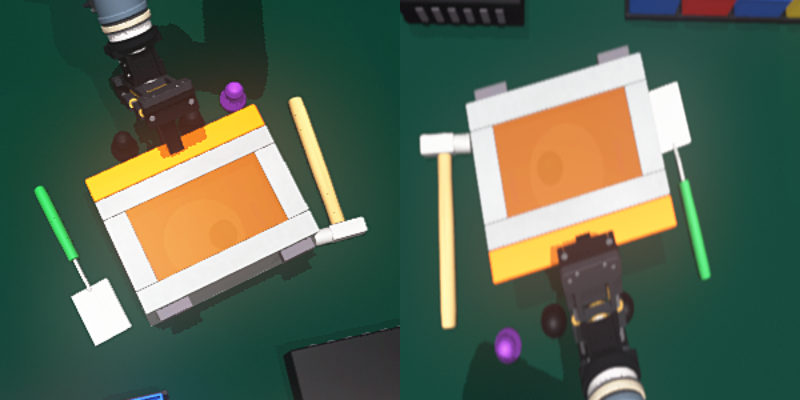

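The crop shows the cover nearly level with the upper finger on the middle of the lip (175,140 left; 580,240 right). The hammer, scraper and figures are undisturbed. The lip looks yellower under the lamp, so I'm widening its hue range.

```bash
cat > lv.py <<'E'
from look import *
def lv(tag,new=True,cam='scene'):
    if new: shot(cam,tag)
    c=dict(np.load('pics/'+tag+'.npz')); P=pts(c); L=(P-H)@np.c_[xb,yb,Z]; h=cv2.cvtColor(c['image'],cv2.COLOR_RGB2HSV)
    k=(h[...,0]>10)&(h[...,0]<33)&(h[...,1]>150)&(h[...,2]>150)&(abs(L[...,1])<.135)&(abs(L[...,1])>.06)&(L[...,2]>-.05)&(L[...,0]<-.175)&(L[...,0]>-.212); q=L[k]
    a=np.arctan2(q[:,2],-q[:,0])-np.arcsin(.012/np.hypot(q[:,0],q[:,2])); print(tag,len(q),'theta',np.median(a).round(4),'lip top z',(np.median(q[:,2])+.14).round(4)); return np.median(a)
E
python3 -c "
from lv import *
lv('s14',0);th=lv('t14',0)
s=info();R=s['tcp_rot'];B=H+.215*(-xb*np.cos(th)+Z*np.sin(th));print((R.T@(B-s['tool_pos'])*1e3).round(1))"
```

```text
s14 1239 theta 0.1159 lip top z 0.1744
t14 2324 theta 0.1125 lip top z 0.1738
t 22.225 pos [0.5994 0.0326 0.1686] tilt 50.3 az z,y 12.7 16.5 F [-0.7 -1.3 -1.9] w 0.25308601305242273
[ -0.2 -14.   -9.9]
```

Emit:
{"fn": "apply_moves", "kwargs": {
  "increments": "0 0 -0.1 0; 0 0 -0.1 0; -0.01 0 -0.1 0; -0.01 0 -0.1 0; -0.01 0 -0.1 0; -0.01 0 -0.08 0; 0 0 -0.08 0; 0 0 -0.08 0; 0 0 0 0; 0 0 0 0"
}}

```text
t: 23.48
tool_pos: [0.6006, 0.0322, 0.1537]
tcp_rot: [[-0.25, 0.617, 0.746], [0.968, 0.18, 0.175], [-0.026, 0.766, -0.642]]
wrist_force: [-2.5, 0.2, -0.2]
gripper_width: 0.25
```

```bash
python3 -c "
from lv import *
lv('s15');th=lv('t15',cam='top')
s=info();R=s['tcp_rot'];B=H+.215*(-xb*np.cos(th)+Z*np.sin(th));print((R.T@(B-s['tool_pos'])*1e3).round(1))"
```

```text
s15 1251 theta 0.0526 lip top z 0.1622
t15 2333 theta 0.0501 lip top z 0.1617
t 23.575 pos [0.6006 0.0322 0.1537] tilt 50.1 az z,y 13.2 16.3 F [-2.3 -1.2 -0.1] w 0.24756369832847533
[  0.5 -14.2 -12.5]
```

It's resting on the catch (0.05 rad). I'm opening the fingers, backing out along their axis, closing the claw, and then pressing from above.

Emit:
{"fn": "apply_moves", "kwargs": {
  "increments": "0 0 -0.05 0; 0 0 0 0; 0 0 0 0; -0.3 -0.07 0.26 0; -0.5 -0.12 0.43 0; -0.7 -0.17 0.6 0; -0.7 -0.17 0.6 0; -0.5 -0.12 0.5 0; 0 0 0 0",
  "claw": 0.42
}}

```text
t: 24.7
tool_pos: [0.5295, 0.0152, 0.2179]
tcp_rot: [[-0.249, 0.614, 0.749], [0.968, 0.18, 0.175], [-0.028, 0.769, -0.639]]
wrist_force: [-0.4, 0.1, 0.2]
gripper_width: 0.421
```

Emit:
{"fn": "apply_moves", "kwargs": {
  "increments": "0 0 0.5 0; 0 0 0.5 0; 0 0 0 0; 0 0 0 0; 0 0 0 0; 0 0 0 0",
  "claw": 0
}}

```text
t: 25.45
tool_pos: [0.5287, 0.0152, 0.242]
tcp_rot: [[-0.249, 0.616, 0.748], [0.968, 0.179, 0.175], [-0.026, 0.768, -0.64]]
wrist_force: [0.0, -0.2, 0.1]
gripper_width: 0.0
```

```bash
python3 -c "
from lv import *
th=lv('t16',cam='top')
s=info();T=H+.197*(-xb*np.cos(th)+Z*np.sin(th))+.012*Z
print(T,((T+[0,0,.03]-s['tool_pos'])/.025).round(2))"
```

```text
t16 2326 theta 0.0503 lip top z 0.1617
t 25.5 pos [0.5287 0.0152 0.2419] tilt 50.2 az z,y 13.2 16.2 F [0.6 0.  0.6] w 0.00794857124935469
[0.59986919 0.03220153 0.16189776] [ 2.84  0.68 -2.  ]
```

Emit:
{"fn": "apply_moves", "kwargs": {
  "increments": "0.7 0.17 0 0; 0.9 0.2 0 0; 0.9 0.2 -0.5 0; 0.75 0.2 -0.9 0; 0.05 0 -0.6 0; 0 0 0 0"
}}

```text
t: 26.25
tool_pos: [0.6138, 0.0351, 0.1888]
tcp_rot: [[-0.248, 0.617, 0.747], [0.969, 0.177, 0.174], [-0.025, 0.766, -0.642]]
wrist_force: [-0.3, 0.5, -0.5]
gripper_width: 0.005
```

Emit:
{"fn": "apply_moves", "kwargs": {
  "increments": "0 0 -0.15 0; 0 0 -0.15 0; 0 0 -0.1 0; 0 0 0 0"
}}

```text
t: 26.75
tool_pos: [0.6137, 0.0347, 0.1798]
tcp_rot: [[-0.247, 0.616, 0.748], [0.969, 0.177, 0.174], [-0.025, 0.767, -0.641]]
wrist_force: [-0.6, -0.3, 0.0]
gripper_width: 0.006
```

Emit:
{"fn": "apply_moves", "kwargs": {
  "increments": "-0.2 -0.05 -0.05 0; 0 0 -0.08 0; 0 0 -0.08 0; 0 0 -0.08 0"
}}

```text
t: 27.25
tool_pos: [0.6084, 0.0332, 0.1728]
tcp_rot: [[-0.247, 0.615, 0.749], [0.969, 0.177, 0.173], [-0.026, 0.768, -0.64]]
wrist_force: [0.3, 1.2, -0.0]
gripper_width: 0.002
```

Emit:
{"fn": "apply_moves", "kwargs": {
  "increments": "0 0 -0.08 0; 0 0 -0.08 0; 0 0 -0.08 0"
}}

```text
t: 27.62
tool_pos: [0.6088, 0.0333, 0.1674]
tcp_rot: [[-0.246, 0.613, 0.751], [0.969, 0.176, 0.174], [-0.026, 0.77, -0.638]]
wrist_force: [-8.2, -2.4, 11.4]
gripper_width: -0.0
```

Emit:
{"fn": "apply_moves", "kwargs": {
  "increments": "-0.04 -0.01 0 0"
}}

```text
t: 27.75
tool_pos: [0.6083, 0.0331, 0.168]
tcp_rot: [[-0.246, 0.612, 0.752], [0.969, 0.176, 0.174], [-0.026, 0.771, -0.636]]
wrist_force: [0.5, 1.0, 0.9]
gripper_width: 0.006
```

```bash
python3 -c "
from lv import *
info();lv('s17');lv('t17',cam='top');info()"
```

```text
t 27.75 pos [0.6083 0.0331 0.168 ] tilt 50.5 az z,y 13.0 16.1 F [0.5 1.  0.9] w 0.005531940425385181
s17 1256 theta 0.0487 lip top z 0.1614
t17 2324 theta 0.0467 lip top z 0.161
t 27.85 pos [0.6083 0.0331 0.1679] tilt 50.5 az z,y 13.0 16.1 F [-0.3  0.3  2.4] w 0.006497324639701688
```

Emit:
{"fn": "apply_moves", "kwargs": {
  "increments": "-0.04 -0.01 -0.08 0; -0.04 -0.01 -0.08 0"
}}

```text
t: 28.1
tool_pos: [0.6083, 0.0331, 0.1674]
tcp_rot: [[-0.247, 0.604, 0.758], [0.969, 0.175, 0.176], [-0.026, 0.778, -0.628]]
wrist_force: [-4.6, -0.8, 11.7]
gripper_width: 0.004
```

Emit:
{"fn": "apply_moves", "kwargs": {
  "increments": "-0.04 -0.01 -0.09 0"
}}

```text
t: 28.22
tool_pos: [0.6083, 0.0331, 0.1674]
tcp_rot: [[-0.247, 0.599, 0.762], [0.969, 0.174, 0.177], [-0.027, 0.782, -0.623]]
wrist_force: [-6.4, -1.0, 12.0]
gripper_width: 0.003
```

Emit:
{"fn": "apply_moves", "kwargs": {
  "increments": "-0.08 -0.02 -0.11 0"
}}

```text
t: 28.35
tool_pos: [0.6081, 0.033, 0.1675]
tcp_rot: [[-0.247, 0.592, 0.767], [0.969, 0.173, 0.178], [-0.027, 0.787, -0.616]]
wrist_force: [-0.3, 0.8, 9.8]
gripper_width: 0.003
```

Emit:
{"fn": "apply_moves", "kwargs": {
  "increments": "-0.08 -0.02 -0.12 0"
}}

```text
t: 28.48
tool_pos: [0.608, 0.033, 0.1676]
tcp_rot: [[-0.249, 0.586, 0.771], [0.968, 0.173, 0.181], [-0.027, 0.792, -0.61]]
wrist_force: [-1.9, 2.5, 8.5]
gripper_width: -0.0
```

Emit:
{"fn": "apply_moves", "kwargs": {
  "increments": "-0.06 -0.02 -0.15 0"
}}

```text
t: 28.6
tool_pos: [0.6082, 0.033, 0.1675]
tcp_rot: [[-0.251, 0.583, 0.773], [0.968, 0.172, 0.185], [-0.025, 0.794, -0.607]]
wrist_force: [-6.2, 0.4, 10.8]
gripper_width: 0.006
```

Emit:
{"fn": "apply_moves", "kwargs": {
  "increments": "-0.07 -0.02 -0.17 0"
}}

```text
t: 28.72
tool_pos: [0.6081, 0.033, 0.1675]
tcp_rot: [[-0.254, 0.58, 0.774], [0.967, 0.171, 0.189], [-0.022, 0.797, -0.604]]
wrist_force: [-6.0, 0.1, 12.8]
gripper_width: 0.0
```

Emit:
{"fn": "apply_moves", "kwargs": {
  "increments": "-0.1 -0.02 -0.2 0"
}}

```text
t: 28.85
tool_pos: [0.608, 0.033, 0.1675]
tcp_rot: [[-0.257, 0.576, 0.776], [0.966, 0.169, 0.195], [-0.019, 0.8, -0.6]]
wrist_force: [-3.6, 2.0, 12.0]
gripper_width: 0.001
```

Emit:
{"fn": "apply_moves", "kwargs": {
  "increments": "-0.11 -0.03 -0.23 0"
}}

```text
t: 28.98
tool_pos: [0.608, 0.033, 0.1675]
tcp_rot: [[-0.261, 0.572, 0.778], [0.965, 0.168, 0.201], [-0.016, 0.803, -0.596]]
wrist_force: [-4.2, 3.0, 14.1]
gripper_width: 0.004
```

Emit:
{"fn": "apply_moves", "kwargs": {
  "increments": "-0.12 -0.04 -0.26 0"
}}

```text
t: 29.1
tool_pos: [0.608, 0.0329, 0.1674]
tcp_rot: [[-0.266, 0.567, 0.78], [0.964, 0.166, 0.208], [-0.012, 0.807, -0.591]]
wrist_force: [-5.9, 2.7, 15.3]
gripper_width: 0.005
```

Emit:
{"fn": "apply_moves", "kwargs": {
  "increments": "-0.13 -0.04 -0.29 0"
}}

```text
t: 29.22
tool_pos: [0.608, 0.0329, 0.1673]
tcp_rot: [[-0.271, 0.562, 0.782], [0.962, 0.164, 0.216], [-0.007, 0.811, -0.585]]
wrist_force: [-7.2, 1.4, 18.3]
gripper_width: 0.007
```

```bash
python3 -c "
from lv import *
lv('s18');lv('t18',cam='top');info()
a=dict(np.load('pics/s18.npz'))['image'][150:270,230:390]; t=dict(np.load('pics/t18.npz'))['image'][200:350,200:400]
cv2.imwrite('pics/b18.png',np.hstack([cv2.resize(a,(400,300)),cv2.resize(t,(400,300))])[:,:,::-1])"
```

```text
s18 1258 theta 0.0469 lip top z 0.161
t18 2316 theta 0.0391 lip top z 0.1595
t 29.325 pos [0.6078 0.0325 0.1661] tilt 54.0 az z,y 15.4 16.4 F [0.2 5.  6.9] w 0.0022364028771437645
```

View pics/b18.png

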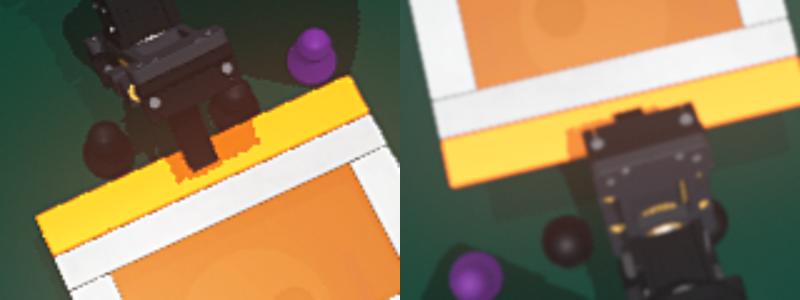

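The crop shows the closed fingertips on the orange lip (200,160 left; 630,115 right). The cover has begun to yield (0.047 to 0.039 rad), so I'll keep pressing.

Emit:
{"fn": "apply_moves", "kwargs": {
  "increments": "-0.1 -0.04 -0.2 0"
}}

```text
t: 29.45
tool_pos: [0.6078, 0.0326, 0.1658]
tcp_rot: [[-0.276, 0.56, 0.781], [0.961, 0.165, 0.222], [-0.005, 0.812, -0.584]]
wrist_force: [-1.7, 2.8, 8.9]
gripper_width: 0.004
```

Emit:
{"fn": "apply_moves", "kwargs": {
  "increments": "-0.1 -0.04 -0.2 0"
}}

```text
t: 29.58
tool_pos: [0.6078, 0.0327, 0.1657]
tcp_rot: [[-0.281, 0.556, 0.782], [0.96, 0.165, 0.228], [-0.002, 0.815, -0.58]]
wrist_force: [-3.0, 1.9, 10.7]
gripper_width: 0.003
```

```bash
python3 -c "
from lv import *
info();lv('t19',cam='top');info()"
```

```text
t 29.575 pos [0.6078 0.0327 0.1657] tilt 54.5 az z,y 16.2 16.5 F [-3.   1.9 10.7] w 0.0034350065690550483
t19 2312 theta 0.0349 lip top z 0.1588
t 29.625 pos [0.6078 0.0326 0.1657] tilt 54.6 az z,y 16.3 16.5 F [-1.2  3.6 10. ] w 0.005773988661593667
```

Emit:
{"fn": "apply_moves", "kwargs": {
  "increments": "-0.1 -0.02 -0.26 0; -0.1 -0.02 -0.26 0"
}}

```text
t: 29.88
tool_pos: [0.6075, 0.0323, 0.1613]
tcp_rot: [[-0.289, 0.556, 0.779], [0.957, 0.163, 0.238], [0.005, 0.815, -0.579]]
wrist_force: [-0.1, 2.1, 2.0]
gripper_width: 0.008
```

Emit:
{"fn": "apply_moves", "kwargs": {
  "increments": "-0.1 -0.02 -0.28 0; -0.1 -0.02 -0.28 0"
}}

```text
t: 30.12
tool_pos: [0.6074, 0.0316, 0.1564]
tcp_rot: [[-0.295, 0.556, 0.777], [0.955, 0.159, 0.249], [0.015, 0.816, -0.578]]
wrist_force: [-11.4, 0.3, 21.6]
gripper_width: 0.008
```

Emit:
{"fn": "apply_moves", "kwargs": {
  "increments": "0 0 0.2 0; 0 0 0.5 0; 0 0 0.8 0; -0.3 0 0.8 0; -0.6 0 0.8 0; -0.6 0 0.5 0; -0.6 0 0.3 0; -0.6 0 0 0; 0 0 0 0"
}}

```text
t: 31.25
tool_pos: [0.5345, 0.0267, 0.2484]
tcp_rot: [[-0.284, 0.575, 0.767], [0.959, 0.157, 0.237], [0.016, 0.803, -0.596]]
wrist_force: [-0.1, -0.6, 0.2]
gripper_width: 0.008
```

```bash
python3 -c "
from lv import *
lv('s20');lv('t20',cam='top');s=info();print(s['joint_vel'].round(1))
cv2.imwrite('pics/b20.png',dict(np.load('pics/t20.npz'))['image'][:,:,::-1])"
```

```text
s20 1240 theta -0.0031 lip top z 0.1514
t20 2263 theta -0.0063 lip top z 0.1508
t 31.35 pos [0.5359 0.0263 0.2488] tilt 53.5 az z,y 17.2 15.4 F [ 0.1  0.5 -0.8] w 0.001880742410492946
[ 0.4  0.3 -1.   0.   0.1  0.2]
```

View pics/b20.png

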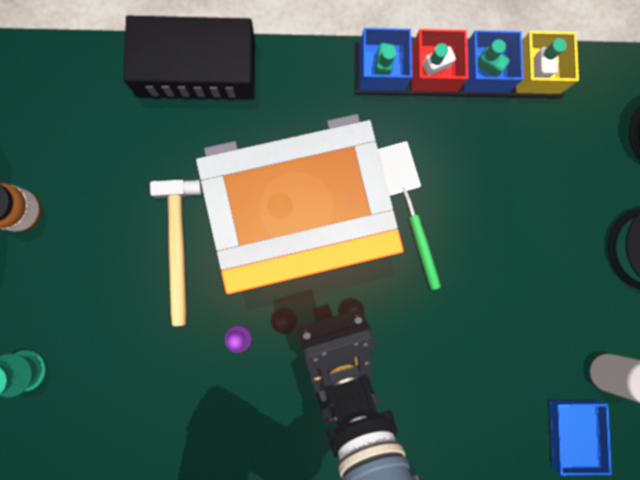

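The cover is level and shut, at -0.003 to -0.006 rad, which is 0 within calibration. The print shows upright through the window at (280,206), and the hammer and scraper haven't moved. The gripper is clear, so I'm handing in.

```bash
python3 -c "
from h import *
print(env.job_done())"
```

```text
the job is handed in; nothing more can be done
None
```

The cover is shut past its catch, the gripper is clear of everything, and the job was handed in at about 31 s of the 72 s allowed. No verdict was given.

**What I did:**
- **Tilt:** The moves can only spin the tool about the vertical. I tilted it about 45–50° by stretching the arm past its reach, then brought it round to the lip. While stretching, joint 3 sat almost at its lower limit (12.55° against 12.49°).
- **Lowering:** I straddled the lip and pushed the cover down to about 0.5 rad, where its weight shifted onto the lower finger. I then carried it down to the catch in steps of roughly 0.15 rad/s.
- **Shutting:** I backed out, closed the fingers, pressed the lip until the catch gave, and lifted away.

**Last checks:**
- **Cover angle:** It rested at 0.050 rad on the catch. After pressing and lifting off, the two cameras read -0.003 and -0.006 rad, which is 0 within calibration error.
- **Force on the cover:** The highest wrist reading was about 24.4 N, as the cover bottomed out, just under the 25 N limit. I read the force only at the end of each move call, so I can't rule out a brief higher peak.
- **Closing speed:** I never measured it directly; I kept the steps small and the gap between fingers and cover to a few millimetres.
- **Surroundings:** In the last picture the hammer and scraper are where they were, and the print shows through the window in its original place.
- **Disagreement:** While carrying, the lip's measured position differed from the finger's by about 3 mm. I put this down to calibration, and it had no effect.

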